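# Load a model carrier through the sprung light flap of a curing box

### The arm

A 6-joint arm with a two-finger parallel gripper is mounted at the origin on the work surface. World frame = base frame: x ahead of the robot, y to its left, z up, the work surface at z = 0. Lengths are in m, angles in rad, forces in N, time in s.
With the tool pointing down it reaches from about 0.3 to 0.875 m from the base axis. Payload 6.4 kg.
Tool frame: the origin (TCP) lies midway between the tips of the shut fingers; the grasp point (between the pads) lies 19 mm behind it; z points along the fingers, y is the line along which they close (so a half turn about z gives the same grasp; the last joint's range is limited). The gripper opens to 85 mm and grips with 20 to 120 N. Pads are 22 mm wide; open, the fingers measure 114 mm over their backs; the gripper's body (76 mm by 85 mm) begins 54 mm behind the grasp point. The pads swing forward as they close: fully open they stand 13 mm farther back than shut.
Start: joints at [0.991, 0.181, 1.607, -0, 1.354, -0.206], TCP at [0.21, 0.535, 0.231] pointing down, gripper open.
Joint ranges: [-2.99, 2.99], [-0.89, 2.07], [0.3, 2.58], [-1.14, 4.28], [0, 2.63], [-3.12, 3.12]. Speed limits (rad/s): [2.57, 2.57, 3.01, 3.14, 3.14, 3.14].

### API

Orientations are given as a unit quaternion [w, x, y, z].
In Python, from bench import sensors, vision, ctrl gives the robot as it stands.
- The arm moves only by the tool carry_out, never from a script. Its argument "deltas" is text: rows parted by semicolons, each of 7 numbers parted by spaces: the shift along the tool's x, y, z in mm, then the turn, a rotation vector about the tool's x, y, z in rad, then the closure, from 0 (fully open) to 1 (shut). In form: tx ty tz ax ay az claw; .... A call has 1 to 12 rows; each row is the pose to reach, as a shift and turn from the pose commanded when the call began, along the tool's axes at that moment; what a row does not reach only later rows make up. A row lasts 1/8 s, in which the tool goes at most 62.5 mm and 10.7 degrees, less where a joint would pass 70% of its speed; a pose out of reach is approached as far as the arm can. A call with a gripper value outside its range is refused whole. The fingers move at their own pace and stop on an object; the grip force is fixed at half the most. Time passes only in rows, so rows that repeat a pose let the fingers close. It gives the time, the measured TCP pose, the force, the opening and the grip force at its end, in the units of the state.
- sensors.get_obs(): the state, without advancing time (a new reading comes with each control period).
- vision.camera(name): name is "scene" or "top" or "wrist"; returns the picture (480x640x3 uint8, blue, green, red); there is no depth.
- vision.camera_model(name): a dict with "K" (3x3 intrinsics, pixels), "k1" (the pictures are not rectified: a ray, as slopes to the right and down, at radius r is drawn at 1 + k1 r^2 times it, then the intrinsics apply), "extrinsics" (4x4, takes a point from world to camera coordinates); the wrist camera has in their place "hand_eye" (4x4, takes a point from camera to tool coordinates, whose origin is the TCP and whose axes are the flange's). Camera axes: x right, y down, z forward; pixel columns grow to the right and rows downward; lengths in m; the calibration is good to about 2 mm. A picture is of the moment at which its call begins: read the wrist's pose just before it. camera_model takes no time and is no camera call.
- ctrl.hand_in(): hands the job in; it is judged then, once.
The state is a dict: "time_s": time; "q": joint angles; "dq": joint speeds; "joint_efforts": joint torques, N m; "eef_pos": TCP position; "eef_rot": TCP orientation; "wrist_force": force on the tool from outside, world axes, zero at the start; "torque": the same for the moment, N m; "opening": opening from 0.0 (shut) to 1.0 (fully open); "grasp_force": force on a finger pad.
Only numpy, scipy, OpenCV 4.12 (cv2) and the standard library are available. Lean on these libraries where they do the work, as an engineer would, in place of code of your own. Each camera call takes 0.05 s, during which the arm holds its last target. There are 200 camera calls.

### The job

Load the blue carrier with its plaster model into the curing box: pushing with its nose, hold the sprung orange flap open and slide the carrier in past it, until the flap has sprung shut behind the model and the red pad at the far end is pushed to the end of its short travel. Seat it there with a firm push of about 20 N, but never load the box with more than 30 N, and leave the green carrier, the spatula, the jar and the single plaster model where they are.

Things in the scene. Friction and masses are not known exactly. Their poses are not given: they have to be found in the camera images.
- blue_carrier: Blue carrier with a plaster model on its front part, 0.15 to 0.31 kg, loose on the bench. Sizes in mm. Origin on the underside, beneath the middle of the grip tab; x points along the carrier to its nose, y across, z up. Flat base from x -22 to +150, 56 wide, 6 thick. Between model and tab there is only this base, over which the flap can close.
- blue_carrier_tab (a point): where to grip the blue carrier: the middle of its upright grip tab, 30 mm above the underside. The tab is 30 mm long (carrier x -15 to +15), 14 mm wide across y, and stands from 6 to 46 mm above the underside. Gripped across its width with 30 to 40 N the carrier hangs level.
- blue_carrier_nose (a point): the middle of the front end of the blue carrier's base, 150 mm from the carrier's origin along its x, 3 mm above the underside. This end pushes the pad.
- blue_carrier_model (a point): the middle of the top of the model on the blue carrier (cream upper and lower dental models closed together as one block): x +100 to +146 mm in the carrier's frame, 46 mm wide, from 6 to 36 mm above the underside. Its front upper edge opens the flap.
- curing_box: White curing box with amber window, fixed to the bench: 123 mm wide, 175 deep, 76 high in front, 106 high from 95 mm inwards. Origin on the bench beneath the middle of the closed flap; x points horizontally into the box (the way the carrier goes in, nose first), y across, z up. More than 30 N anywhere on the box, flap or pad is forcing it.
- mouth (a point): the middle of the channel floor at the flap: 8 mm above the bench, straight above the curing box's origin. The flat floor runs level from 60 mm in front of the mouth to the far end; the straight channel is 59 mm wide, 1.5 mm play each side of the carrier. The mouth is open up to 66 mm above the bench.
- lip (a point): the middle of the outer end of the channel floor, 60 mm in front of the flap, 8 mm above the bench. Low rails (tops 13 mm above the bench) guide the carrier here: straight for the last 48 mm before the mouth, and flared outside that, to about 35 mm from the middle at 74 mm from the flap.
- flap_edge (a point): the middle of the lower edge of the orange flap: 18 mm above the bench when shut, so 4 mm above the base of a carrier on the floor. The flap is 56 mm wide, 44 high, 4 thick, and hinged along its top, 62 mm above the bench.
- flap (a joint): angle of the flap, rad: 0 shut, up to 1.35 as its lower edge swings into the box and up. A spring shuts it, 0.1 N m when shut, 0.19 fully open: the model's front edge needs about 5 to 8 N to start it, then it rides on the model at about 1.1 rad with a few N of drag. It springs shut when the back of the model is about 42 mm past the mouth, before or as the pad is reached.
- pad (a joint): travel of the red pad across the far end of the channel, m: 0 untouched, 0.006 at its solid end. It slides with about 8 N of drag and stays where pushed. Its place differs each time and is not measured: untouched, its face is 94 to 114 mm inside the flap, to be found by feel with the carrier's nose. When home, the carrier's tab is still outside, its middle 30 to 56 mm before the flap.
- green_carrier: a second carrier of the same shape, grass green; not to be used. Same origin and axes as the blue one (mm); a bystander
- polish_jar: white jar with a blue cap, 68 diameter, 70 high; origin at the centre of its underside (mm); a bystander
- stone_model: single plaster dental model with a pink top, 60 x 50 x 26; origin at the centre of its underside (mm); a bystander
- spatula: green-handled spatula, 200 long, lying flat; origin in its middle (mm); a bystander
There are look-alikes about, which are no part of the job. What is meant by the blue_carrier is not turquoise, and is the smaller of those in its own colour.

How it is judged:
By the outcome, as a careful person would: the job done as asked, in the order asked, and still so for the second after the job is handed in, with the robot touching nothing.
It also fails if it takes over 70 s, if anything falls off the work surface, if the arm or the gripper's body presses on something with over 40 N, if the wrist force passes 120 N, or if a joint passes its speed limit or range.

## Working session

There is one attempt and no reset: what is moved stays moved. The work goes in short steps, Python scripts to look and compute and a tool call to move; the robot and the scene stay as the last step left them, time stands still between calls to the robot, and variables do not carry over. Pictures are saved under pics/ and viewed, at most 10 in all, crops included, and the job is handed in when it is done.

Besides the shell and the picture viewer there is one more tool, called as name(argument=value, ...) on one line, values as JSON. carry_out: Moves the arm, as the interface text tells. Its arguments: {"type":"object","properties":{"deltas":{"type":"string"}},"required":["deltas"]}

```bash
mkdir -p pics; ls; python3 - <<'E'
from bench import sensors, vision, ctrl
import cv2
o=sensors.get_obs(); print(o)
for n in ("scene","top"):
    cv2.imwrite(f"pics/{n}0.png",vision.camera(n)); m=vision.camera_model(n); print(n,m)
print(vision.camera_model("wrist"))
E
```

```text
pics
{'time_s': 0.0, 'q': array([ 9.90690801e-01,  1.81528142e-01,  1.60804030e+00,  1.32729473e-05,
        1.35384796e+00, -2.06304129e-01]), 'dq': array([ 0.0002383 ,  0.00095391,  0.00086923,  0.00091942, -0.00025869,
       -0.000864  ]), 'joint_efforts': array([ 3.21940743e-04, -4.44883275e+01, -3.51329577e+01, -2.15772411e-04,
        9.30146343e-03, -5.76462909e-06]), 'eef_pos': array([0.20962136, 0.53480373, 0.23037583]), 'eef_rot': array([-3.55371240e-04,  1.85815798e-01,  9.82584173e-01, -8.39804937e-04]), 'wrist_force': array([-0.72059355,  0.2013348 ,  0.01757573]), 'torque': array([0.01966733, 0.04218058, 0.04976602]), 'grasp_force': 0.0, 'opening': 0.9987238588911511}
scene {'K': array([[548.68060835,   0.        , 329.3849388 ],
       [  0.        , 548.68060835, 232.41124016],
       [  0.        ,   0.        ,   1.        ]]), 'k1': -0.10718905850435266, 'extrinsics': array([[ 0.89253682,  0.4509329 , -0.0061275 , -0.46500037],
       [ 0.37924217, -0.75785239, -0.53088147, -0.19049296],
       [-0.24403566,  0.47150745, -0.84742393,  1.53758418],
       [ 0.     
[... 343 characters left out ...]
8925, -0.09943399,  0.52203384],
       [ 0.0993559 , -0.00546899, -0.99503693,  1.22838803],
       [ 0.        ,  0.        ,  0.        ,  1.        ]])}
{'K': array([[335.50221401,   0.        , 321.56503586],
       [  0.        , 335.50221401, 242.14278639],
       [  0.        ,   0.        ,   1.        ]]), 'k1': -0.036751614765539085, 'hand_eye': array([[-1.49468545e-03, -9.51565250e-01, -3.07443233e-01,
         7.77960113e-02],
       [ 9.99998448e-01, -1.13562683e-03, -1.34678554e-03,
         3.20434306e-04],
       [ 9.32413535e-04, -3.07444769e-01,  9.51565471e-01,
        -1.43908060e-01],
       [ 0.00000000e+00,  0.00000000e+00,  0.00000000e+00,
         1.00000000e+00]])}
```

View pics/scene0.png

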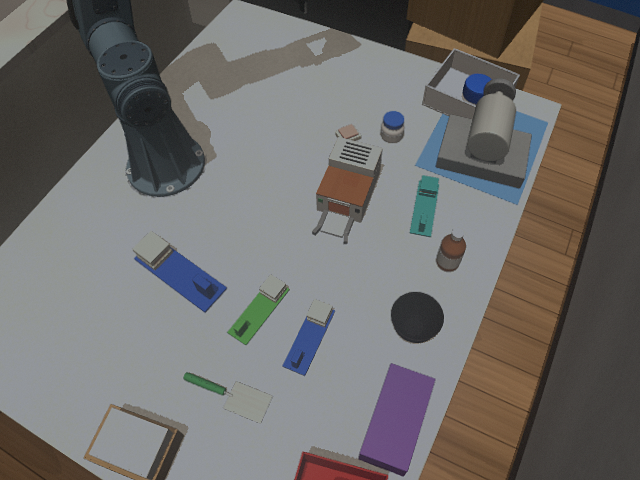

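View pics/top0.png

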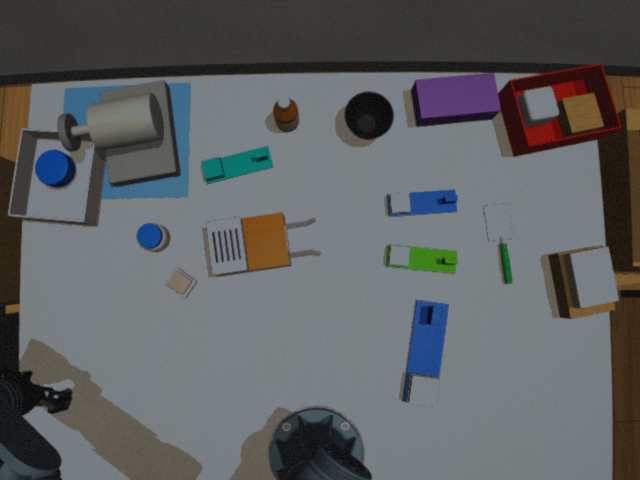

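Candidates in the top picture are the small blue carrier at (422,203), the large blue one at (427,340) and the turquoise one at (237,165). The small blue one fits, since it's the smaller of the two true-blue carriers. The box is at about (250,243), with its rails pointing right (world -y). I'll confirm with one crop and measure.

```bash
cat > h.py <<'E'
import numpy as np, cv2
from bench import sensors, vision
from scipy.spatial.transform import Rotation as R
def cam(n,o=None):
    m=vision.camera_model(n); D=np.array([m["k1"],0,0,0,0.])
    if n=="wrist":
        o=o or sensors.get_obs(); T=np.eye(4); q=o["eef_rot"]; T[:3,:3]=R.from_quat([q[1],q[2],q[3],q[0]]).as_matrix(); T[:3,3]=o["eef_pos"]
        C=T@m["hand_eye"]
    else: C=np.linalg.inv(m["extrinsics"])
    return m["K"],D,C
def ray(c,uv):
    K,D,C=c; p=cv2.undistortPoints(np.float64(uv).reshape(-1,1,2),K,D)[:,0]
    return C[:3,3],np.c_[p,np.ones(len(p))]@C[:3,:3].T
def onplane(c,uv,z):
    o,d=ray(c,uv); return (o+d*((z-o[2])/d[:,2])[:,None])
def proj(c,P):
    K,D,C=c; W=np.linalg.inv(C); return cv2.projectPoints(np.float64(P).reshape(-1,1,3),cv2.Rodrigues(W[:3,:3])[0],W[:3,3],K,D)[0][:,0]
def mask(im,lo,hi):
    m=cv2.inRange(cv2.cvtColor(im,cv2.COLOR_BGR2HSV),lo,hi); return m
def blobs(m,amin=30):
    n,l,s,c=cv2.connectedComponentsWithStats(m); return [(s[i].tolist(),c[i].round(1).tolist()) for i in range(1,n) if s[i][4]>amin]
E
python3 - <<'E'
from h import *
t=cv2.imread("pics/top0.png"); s=cv2.imread("pics/scene0.png")
c=cam("top"); cs=cam("scene")
m=mask(t,(108,120,60),(128,255,255)); m[:, :380]=0; m[225:]=0; 
print(blobs(m)); cnt=max(cv2.findContours(m,0,1)[0],key=cv2.contourArea)
b=cv2.boxPoints(cv2.minAreaRect(cnt)); print(b, onplane(c,b,.006).round(4))
m=mask(t,(5,120,80),(20,255,255)); m[:200]=0; m[290:]=0; m[:,320:]=0;m[:,:190]=0
print(blobs(m)); cnt=max(cv2.findContours(m,0,1)[0],key=cv2.contourArea)
b=cv2.boxPoints(cv2.minAreaRect(cnt)); print(b, onplane(c,b,.076).round(4))
a=cv2.resize(t[170:300,180:480],None,fx=2.6,fy=2.6,interpolation=2)
d=cv2.resize(s[120:260,290:400],None,fx=1.8,fy=1.8); e=cv2.resize(s[260:400,220:360],None,fx=1.8,fy=1.8)
W=np.zeros((600,800,3),np.uint8); W[:a.shape[0],:a.shape[1]]=a; W[345:345+d.shape[0],:d.shape[1]]=d; W[345:345+e.shape[0],300:300+e.shape[1]]=e
cv2.imwrite("pics/crop1.png",W)
E
```

```text
[([387, 190, 71, 26, 1052], [429.9, 202.4])]
[[386.71756 194.32942]
 [456.22934 188.98235]
 [457.9117  210.85292]
 [388.39993 216.2    ]] [[ 0.6273 -0.185   0.006 ]
 [ 0.6387 -0.36    0.006 ]
 [ 0.5836 -0.3616  0.006 ]
 [ 0.5727 -0.1874  0.006 ]]
[([242, 213, 48, 58, 2165], [265.1, 241.3])]
[[241.13628 217.98108]
 [282.20517 212.27707]
 [289.47992 264.65558]
 [248.41104 270.3596 ]] [[0.5645 0.1647 0.076 ]
 [0.5762 0.0689 0.076 ]
 [0.4543 0.0534 0.076 ]
 [0.4426 0.1481 0.076 ]]
```

View pics/crop1.png

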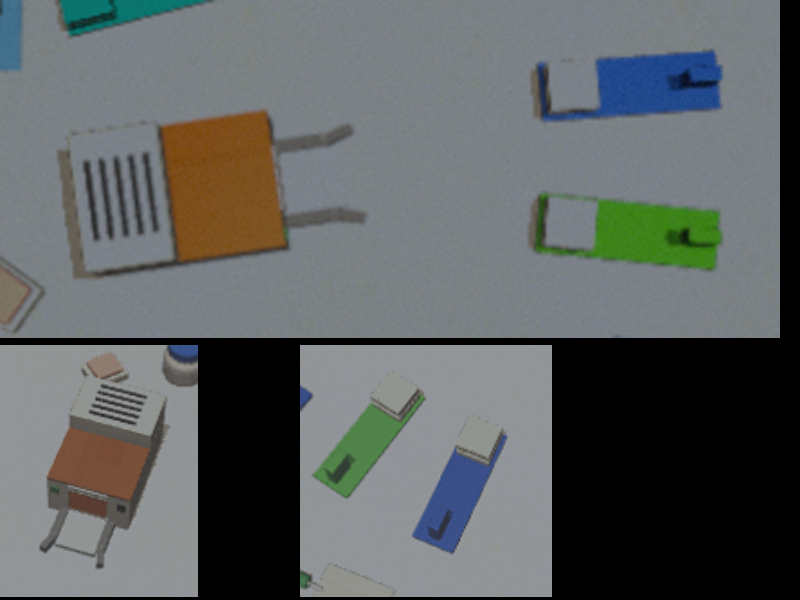

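The crop confirms the small blue carrier with its model, nose towards the box. I'll stop above the mouth for a close look on the way.

carry_out(deltas="-479 -387 -50 0 0 1.073 0;-479 -387 -50 0 0 1.073 0;-479 -387 -50 0 0 1.073 0;-479 -387 -50 0 0 1.073 0;-479 -387 -50 0 0 1.073 0;-479 -387 -50 0 0 1.073 0;-479 -387 -50 0 0 1.073 0;-479 -387 -50 0 0 1.073 0;-479 -387 -50 0 0 1.073 0;-479 -387 -50 0 0 1.073 0;-479 -387 -50 0 0 1.073 0;-479 -387 -50 0 0 1.073 0")

```text
time_s: 1.6
eef_pos: [0.514, 0.0004, 0.2806]
eef_rot: [-0.001, 0.662, 0.749, -0.0]
wrist_force: [0.2, -0.0, -0.7]
opening: 1.001
grasp_force: 0.0
```

```bash
python3 - <<'E'
from h import *
o=sensors.get_obs(); im=vision.camera("wrist"); cv2.imwrite("pics/w1.png",im)
c=cam("wrist",o); print(o["time_s"],o["eef_pos"],o["eef_rot"],o["wrist_force"]); np.savez("w1.npz",K=c[0],D=c[1],C=c[2])
for P in ([.515,.061,.076],[.515,.061,.008],[.5224,.0015,.008]): print(proj(c,[P]))
E
```

```text
1.6 [5.13964478e-01 4.33328235e-04 2.80610166e-01] [-8.50832886e-04  6.62174398e-01  7.49349248e-01 -2.17151053e-04] [ 0.20459895 -0.02850565 -0.74418021]
[[329.42297974 153.34222199]]
[[328.26449465 150.26017245]]
[[328.07424122 199.58737529]]
```

View pics/w1.png

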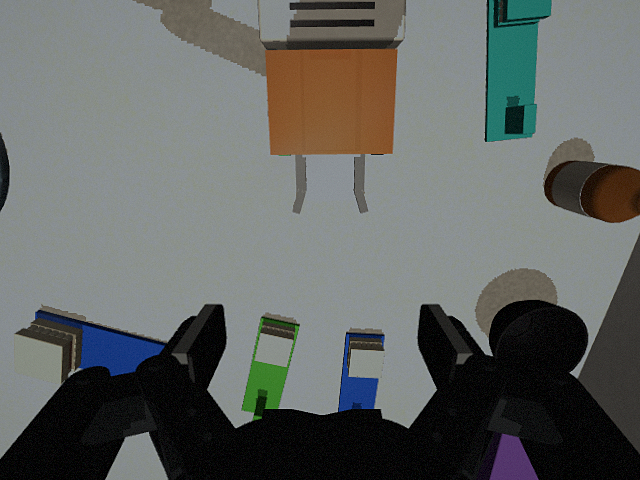

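The picture shows the box front edge at row 154, from column 271 to 394. The rails run down to their tips at (299,212) and (363,212), and the blue carrier is at (360,370).

```bash
python3 - <<'E'
from h import *
im=cv2.imread("pics/w1.png"); z=np.load("w1.npz"); c=(z["K"],z["D"],z["C"])
m=mask(im,(5,120,80),(20,255,255)); m[:,:230]=0; m[:,420:]=0; m[200:]=0
cnt=max(cv2.findContours(m,0,1)[0],key=cv2.contourArea)
b=cv2.approxPolyDP(cnt,4,True)[:,0].astype(float); 
P=onplane(c,b,.076); print(np.c_[b,P].round(4))
g=cv2.cvtColor(im,cv2.COLOR_BGR2GRAY)
for r in (158,164,170,176,182,190,200,208):
    row=g[r,285:380]<125; e=np.flatnonzero(np.diff(row.astype(int)))+285.5
    print(r,e,onplane(c,[(x,r) for x in e],.013)[:,:2].round(4).tolist())
E
```

```text
[[2.650e+02 5.000e+01 4.433e-01 1.470e-01 7.600e-02]
 [2.710e+02 1.540e+02 4.565e-01 5.330e-02 7.600e-02]
 [3.920e+02 1.520e+02 5.775e-01 7.010e-02 7.600e-02]
 [3.960e+02 4.900e+01 5.644e-01 1.628e-01 7.600e-02]]
158 [294.5 305.5 353.5 364.5] [[0.476, 0.0474], [0.489, 0.049], [0.546, 0.056], [0.559, 0.0576]]
164 [294.5 305.5 353.5 364.5] [[0.4767, 0.0404], [0.4898, 0.042], [0.547, 0.049], [0.5601, 0.0507]]
170 [295.5 305.5 353.5 364.5] [[0.4786, 0.0335], [0.4905, 0.0349], [0.5481, 0.042], [0.5613, 0.0437]]
176 [295.5 305.5 353.5 364.5] [[0.4793, 0.0263], [0.4913, 0.0278], [0.5491, 0.0349], [0.5624, 0.0366]]
182 [295.5 305.5 353.5 364.5] [[0.48, 0.0191], [0.4921, 0.0206], [0.5502, 0.0277], [0.5636, 0.0294]]
190 [295.5 306.5 352.5 363.5] [[0.4809, 0.0094], [0.4944, 0.011], [0.5505, 0.0179], [0.5639, 0.0196]]
200 [294.5 303.5 355.5 365.5] [[0.4809, -0.0032], [0.492, -0.0018], [0.556, 0.0061], [0.5683, 0.0076]]
208 [292.5 300.5 358.5 367.5] [[0.4794, -0.0135], [0.4894, -0.0123], [0.5613, -0.0035], [0.5724, -0.0021]]
```

carry_out(deltas="-349 53 160 0 0 0.059 0;-349 53 160 0 0 0.059 0;-349 53 160 0 0 0.059 0;-349 53 160 0 0 0.059 0;-349 53 160 0 0 0.059 0;-349 53 160 0 0 0.059 0;-349 53 160 0 0 0.059 0;-349 53 160 0 0 0.059 0;-349 53 160 0 0 0.059 0")

```text
time_s: 2.78
eef_pos: [0.611, -0.3376, 0.1226]
eef_rot: [0.0, 0.683, 0.73, 0.0]
wrist_force: [-0.1, -0.5, 0.3]
opening: 1.0
grasp_force: 0.0
```

```bash
python3 - <<'E'
from h import *
o=sensors.get_obs(); im=vision.camera("wrist"); cv2.imwrite("pics/w2.png",im)
c=cam("wrist",o); print(o["time_s"],o["eef_pos"],o["eef_rot"],o["wrist_force"]); np.savez("w2.npz",K=c[0],D=c[1],C=c[2])
m=mask(im,(105,120,40),(130,255,255)); print(blobs(m,200))
for P in ([.6097,-.339,.046],[.6,-.189,.006]): print(proj(c,[P]))
E
```

```text
2.775 [ 0.61102028 -0.33757842  0.12259374] [4.51670454e-04 6.82946159e-01 7.30468544e-01 2.16260717e-04] [-0.05279548 -0.54959168  0.32210363]
[([280, 24, 81, 246, 11763], [319.4, 175.4]), ([0, 103, 7, 103, 341], [1.5, 160.8])]
[[318.23448958 253.7432313 ]]
[[318.38641001  27.07586927]]
```

View pics/w2.png

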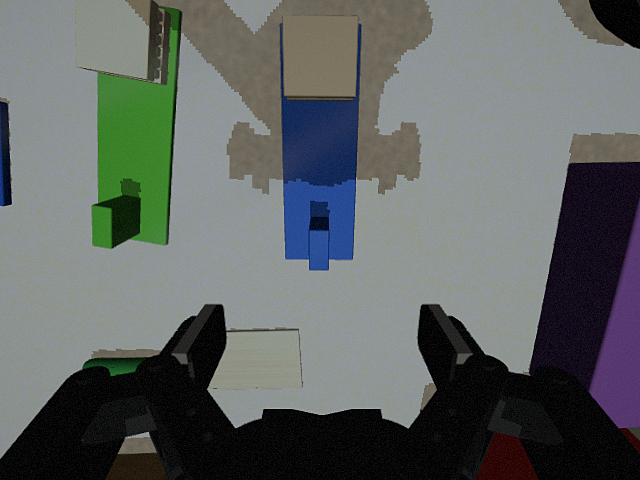

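The blue carrier is centred under the hand. Its tab top is at columns 309–329, rows 230–269, and its tail edge is at row 259. I'll refine these numbers.

```bash
python3 - <<'E'
from h import *
im=cv2.imread("pics/w2.png"); z=np.load("w2.npz"); c=(z["K"],z["D"],z["C"])
m=mask(im,(105,120,40),(130,255,255)); L=[];Rr=[]
for r in range(110,255,6):
    x=np.flatnonzero(m[r,250:400])+250; L.append((x[0]-.5,r)); Rr.append((x[-1]+.5,r))
A=onplane(c,L,.006)[:,:2]; B=onplane(c,Rr,.006)[:,:2]
for X in (A,B):
    f=np.polyfit(X[:,1],X[:,0],1); print("yaw",90-np.degrees(np.arctan(f[0])),"x at -.339",np.polyval(f,-.339))
print("tail",onplane(c,[(292,x) for x in [np.flatnonzero(m[:,295])[-1]+.5]],.006), onplane(c,[(345,np.flatnonzero(m[:,345])[-1]+.5)],.006))
print("tab top rear", onplane(c,[(319,np.flatnonzero(m[:,319])[-1]+.5)],.046),"front corners",onplane(c,[(309,230),(329,230),(309,269.5),(329,269.5)],.046))
E
```

```text
yaw 93.03816463298503 x at -.339 0.5818080804115308
yaw 93.39485696563102 x at -.339 0.6378552214727309
tail [[ 0.58879901 -0.35913419  0.006     ]] [[ 0.63275006 -0.35713783  0.006     ]]
tab top rear [[ 0.61098651 -0.35083445  0.046     ]] front corners [[ 0.60232774 -0.32220772  0.046     ]
 [ 0.61595627 -0.32131306  0.046     ]
 [ 0.60390342 -0.35130011  0.046     ]
 [ 0.61806956 -0.35037016  0.046     ]]
```

carry_out(deltas="1 -1 60 0 0 -0.011 0;1 -1 100 0 0 -0.011 0;1 -1 108 0 0 -0.011 0;1 -1 108 0 0 -0.011 0;1 -1 108 0 0 -0.011 0.5;1 -1 108 0 0 -0.011 1;1 -1 108 0 0 -0.011 1;1 -1 108 0 0 -0.011 1;1 -1 108 0 0 -0.011 1;1 -1 108 0 0 -0.011 1;1 -1 108 0 0 -0.011 1;1 -1 108 0 0 -0.011 1")

```text
time_s: 4.32
eef_pos: [0.6096, -0.3391, 0.0139]
eef_rot: [0.001, 0.68, 0.733, -0.0]
wrist_force: [0.3, 0.5, 5.3]
opening: 0.155
grasp_force: 59.5
```

carry_out(deltas="0 0 -20 0 0 0 1;0 0 -50 0 0 0 1;0 0 -60 0 0 0 1;30 -9 -60 0 0 -0.012 1;70 -21 -60 0 0 -0.028 1;110 -32 -60 0 0 -0.045 1;145 -42 -60 0 0 -0.06 1;159 -47 -60 0 0 -0.065 1;159 -47 -60 0 0 -0.065 1;159 -47 -60 0 0 -0.065 1;159 -47 -60 0 0 -0.065 1")

```text
time_s: 5.7
eef_pos: [0.5508, -0.1851, 0.0734]
eef_rot: [0.0, 0.656, 0.755, 0.0]
wrist_force: [0.9, -0.5, -2.8]
opening: 0.155
grasp_force: 58.7
```

```bash
python3 - <<'E'
from h import *
o=sensors.get_obs(); p=o["eef_pos"]; q=o["eef_rot"]; print(o["time_s"],p.round(4),np.degrees(2*np.arctan2(q[2],q[1])),q,o["wrist_force"])
w=vision.camera("wrist"); t=vision.camera("top"); s=vision.camera("scene")
c=cam("wrist",o); 
for n,i in (("w",w),("t",t),("s",s)): cv2.imwrite(f"pics/{n}3.png",i)
W=np.zeros((600,800,3),np.uint8); W[:300,:400]=w[::1,::1][:300,130:530]; a=cv2.resize(t[180:310,190:430],None,fx=1.65,fy=2.2); W[:a.shape[0],400:400+a.shape[1]]=a[:,:400]
b=cv2.resize(s[120:340,220:440],None,fx=1.3,fy=1.3); W[305:305+b.shape[0],:b.shape[1]]=b; cv2.imwrite("pics/mix3.png",W)
E
```

```text
5.7 [ 0.5508 -0.1851  0.0734] 98.00647168600452 [4.33981693e-04 6.56016343e-01 7.54746560e-01 3.84793891e-06] [ 0.85553622 -0.46405386 -2.84013149]
```

View pics/mix3.png

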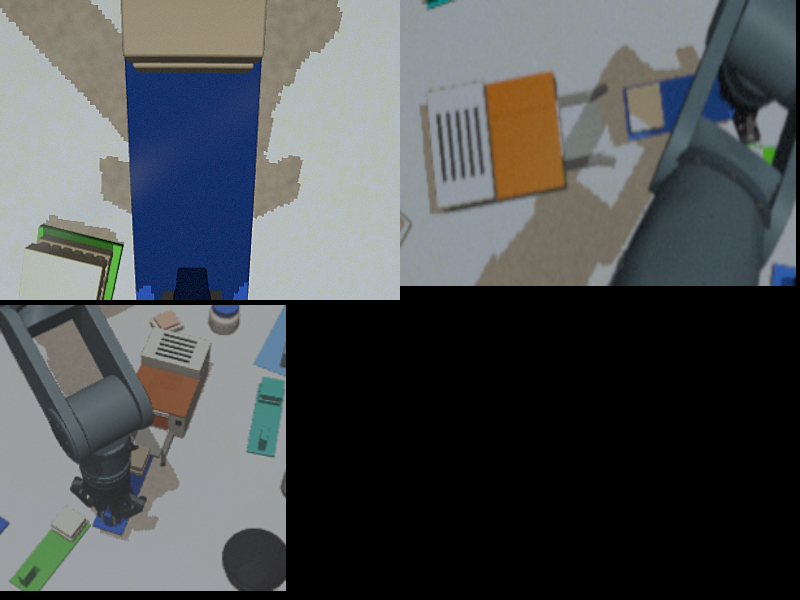

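The carrier is held straight in the hand with its nose in front of the flared rails. I'll check its yaw and pitch in the grip.

```bash
python3 - <<'E'
from h import *
im=cv2.imread("pics/w3.png"); K,D,_=cam("wrist"); H=vision.camera_model("wrist")["hand_eye"]; c=(K,D,H)
m=mask(im,(105,100,20),(130,255,255)); m[:,:250]=0;m[:,400:]=0
for r in range(75,280,25):
    x=np.flatnonzero(m[r]); e=[(x[0]-.5,r),(x[-1]+.5,r)]
    o,d=ray(c,e); k=.056/(d[1,1]-d[0,1]); P=o+d*k; print(r,e[0][0],e[1][0],(P*1000).round(1).tolist())
E
```

```text
75 255.5 390.5 [[102.2, -26.4, 8.4], [102.1, 29.6, 8.4]]
100 256.5 388.5 [[92.5, -26.6, 9.0], [92.4, 29.4, 9.0]]
125 257.5 387.5 [[82.4, -26.6, 8.3], [82.3, 29.4, 8.3]]
150 258.5 385.5 [[71.9, -26.9, 8.8], [71.8, 29.1, 8.8]]
175 260.5 384.5 [[60.9, -26.6, 9.2], [60.8, 29.4, 9.2]]
200 261.5 383.5 [[49.7, -26.6, 8.3], [49.6, 29.4, 8.3]]
225 262.5 381.5 [[37.7, -26.9, 8.6], [37.6, 29.1, 8.6]]
250 263.5 380.5 [[25.6, -26.9, 7.5], [25.5, 29.1, 7.5]]
275 265.5 378.5 [[12.0, -26.9, 9.0], [11.9, 29.1, 9.0]]
```

carry_out(deltas="0 -1 25 0 0 0 1;0 -1.3 45 0 0 0 1;0 -1.3 49 0 0 0 1;0 -1.3 49 0 0 0 1;0 -1.3 49 0 0 0 1")

```text
time_s: 6.48
eef_pos: [0.5497, -0.1843, 0.0251]
eef_rot: [0.001, 0.656, 0.755, 0.0]
wrist_force: [0.7, 0.3, -4.2]
opening: 0.155
grasp_force: 58.7
```

carry_out(deltas="10 0 0 0 0 0 1;20 0 0 0 0 0 1;30 0 0 0 0 0 1;38 0 0.5 0 0 0 1;44 0 1 0 0 0 1;50 0 1 0 0 0 1;50 0 1 0 0 0 1;50 0 1 0 0 0 1")

```text
time_s: 7.48
eef_pos: [0.5421, -0.1346, 0.0234]
eef_rot: [0.0, 0.656, 0.755, -0.0]
wrist_force: [-1.0, -0.2, -1.8]
opening: 0.153
grasp_force: 58.7
```

carry_out(deltas="10 0 0 0 0 0 1;20 0 0 0 0 0 1;28 0 0 0 0 0 1;34 0 0 0 0 0 1;38 0 0 0 0 0 1;38 0 0 0 0 0 1;38 0 0 0 0 0 1")

```text
time_s: 8.35
eef_pos: [0.5368, -0.097, 0.0234]
eef_rot: [0.0, 0.656, 0.755, -0.0]
wrist_force: [-0.1, -0.2, -2.8]
opening: 0.155
grasp_force: 58.8
```

carry_out(deltas="5 0 0 0 0 0 1;9 0 0 0 0 0 1;13 0 0 0 0 0 1;17 0 0 0 0 0 1;20 0 0 0 0 0 1;20 0 0 0 0 0 1")

```text
time_s: 9.1
eef_pos: [0.5347, -0.0785, 0.0238]
eef_rot: [0.002, 0.655, 0.755, -0.0]
wrist_force: [0.1, -8.0, -4.4]
opening: 0.157
grasp_force: 58.6
```

carry_out(deltas="4 0 0 0 0 0 1;8 0 0 0 0 0 1;12 0 0 0 0 0 1;16 0 0 0 0 0 1;20 0 0 0 0 0 1;24 0 0 0 0 0 1;28 0 0 0 0 0 1;32 0 0 0 0 0 1;32 0 0 0 0 0 1")

```text
time_s: 10.22
eef_pos: [0.5295, -0.0451, 0.0234]
eef_rot: [0.0, 0.655, 0.755, 0.0]
wrist_force: [2.0, -1.9, -3.1]
opening: 0.155
grasp_force: 58.6
```

carry_out(deltas="5 0.3 0 0 0 0 1;10 0.5 0 0 0 0 1;15 0.5 0 0 0 0 1;20 0.5 0 0 0 0 1;25 0.5 0 0 0 0 1;30 0.5 0 0 0 0 1;35 0.5 0 0 0 0 1;39 0.5 0 0 0 0 1;39 0.5 0 0 0 0 1")

```text
time_s: 11.35
eef_pos: [0.524, -0.0058, 0.0231]
eef_rot: [-0.001, 0.656, 0.755, 0.0]
wrist_force: [-0.1, 1.5, -5.5]
opening: 0.155
grasp_force: 58.4
```

carry_out(deltas="1.5 0 0 0 0 0 1;3 0 0 0 0 0 1;4.5 0 0 0 0 0 1;6 0 0 0 0 0 1;7.5 0 0 0 0 0 1;8 0 0 0 0 0 1;8 0 0 0 0 0 1")

```text
time_s: 12.22
eef_pos: [0.5232, 0.0015, 0.0233]
eef_rot: [-0.0, 0.655, 0.755, 0.0]
wrist_force: [0.3, -0.3, -2.9]
opening: 0.152
grasp_force: 58.8
```

carry_out(deltas="1 0 0 0 0 0 1;2 0 0 0 0 0 1;3 0 0 0 0 0 1;4 0 0 0 0 0 1;4 0 0 0 0 0 1")

```text
time_s: 12.85
eef_pos: [0.5227, 0.0053, 0.0233]
eef_rot: [-0.0, 0.656, 0.755, 0.0]
wrist_force: [0.5, 0.5, -3.4]
opening: 0.149
grasp_force: 58.8
```

carry_out(deltas="1 0 0 0 0 0 1;2 0 0 0 0 0 1;3 0 0 0 0 0 1;4 0 0 0 0 0 1;4 0 0 0 0 0 1")

```text
time_s: 13.48
eef_pos: [0.5224, 0.0086, 0.0235]
eef_rot: [0.001, 0.655, 0.755, -0.0]
wrist_force: [0.2, -5.2, -1.4]
opening: 0.156
grasp_force: 58.8
```

carry_out(deltas="1 0 0 0 0 0 1;2 0 0 0 0 0 1;3 0 0 0 0 0 1;3 0 0 0 0 0 1")

```text
time_s: 13.98
eef_pos: [0.5222, 0.0109, 0.0236]
eef_rot: [0.001, 0.655, 0.755, -0.0]
wrist_force: [0.3, -7.9, -0.6]
opening: 0.157
grasp_force: 59.0
```

carry_out(deltas="0.5 0 0 0 0 0 1;1 0 0 0 0 0 1;1.5 0 0 0 0 0 1;2 0 0 0 0 0 1;2 0 0 0 0 0 1")

```text
time_s: 14.6
eef_pos: [0.5219, 0.0129, 0.0237]
eef_rot: [0.001, 0.655, 0.755, -0.0]
wrist_force: [-0.9, -7.8, -0.9]
opening: 0.154
grasp_force: 59.0
```

carry_out(deltas="0.5 0 0 0 0 0 1;1 0 0 0 0 0 1;1.5 0 0 0 0 0 1;1.5 0 0 0 0 0 1")

```text
time_s: 15.1
eef_pos: [0.5217, 0.0144, 0.0237]
eef_rot: [0.001, 0.655, 0.755, -0.0]
wrist_force: [-1.0, -8.2, -1.9]
opening: 0.153
grasp_force: 59.0
```

carry_out(deltas="0.5 0 0 0 0 0 1;1 0 0 0 0 0 1;1 0 0 0 0 0 1")

```text
time_s: 15.48
eef_pos: [0.5219, 0.0147, 0.0239]
eef_rot: [0.002, 0.655, 0.755, -0.001]
wrist_force: [-1.2, -11.3, -0.8]
opening: 0.154
grasp_force: 59.0
```

carry_out(deltas="0.5 0 0 0 0 0 1;1 0 0 0 0 0 1;1 0 0 0 0 0 1")

```text
time_s: 15.85
eef_pos: [0.522, 0.0148, 0.0241]
eef_rot: [0.002, 0.655, 0.755, -0.001]
wrist_force: [-0.5, -14.1, 0.0]
opening: 0.158
grasp_force: 59.1
```

carry_out(deltas="0.5 0 0 0 0 0 1;1 0 0 0 0 0 1;1.5 0 0 0 0 0 1;1.5 0 0 0 0 0 1")

```text
time_s: 16.35
eef_pos: [0.5224, 0.015, 0.0245]
eef_rot: [0.003, 0.655, 0.756, -0.002]
wrist_force: [-1.3, -21.4, 0.9]
opening: 0.152
grasp_force: 59.2
```

carry_out(deltas="-1.5 0 0 0 0 0 1;-3 0 0.5 0 0 0 1;-3.5 0 1 0 0 0 1;-3.5 0 1 0 0 0 1")

```text
time_s: 16.85
eef_pos: [0.5218, 0.0145, 0.0228]
eef_rot: [0.001, 0.656, 0.755, -0.0]
wrist_force: [-0.1, -7.1, -0.1]
opening: 0.153
grasp_force: 59.1
```

```bash
python3 - <<'E'
from h import *
s=vision.camera("scene"); w=vision.camera("wrist"); cv2.imwrite("pics/s4.png",s)
W=np.zeros((480,800,3),np.uint8); W[:480,:440]=cv2.resize(s[130:250,290:400],None,fx=4,fy=4); W[:,440:]=cv2.resize(w,(480,360))[:, 60:420].repeat(1,0)[:480] if 0 else 0
W[:270,440:]=cv2.resize(w,(360,270)); cv2.imwrite("pics/mix4.png",W)
E
```

```text
(no output)
```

View pics/mix4.png

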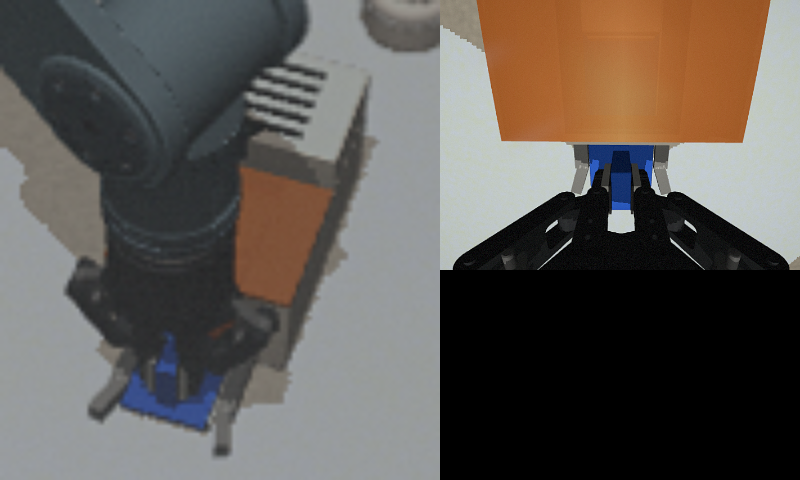

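The carrier sits square between the rails with its tab outside. The flap is hidden by the hand, so I'll release, lift and check it.

carry_out(deltas="-1 0 0 0 0 0 1;-1.5 0 0 0 0 0 1;-1.5 0 0 0 0 0 0.6;-1.5 0 0 0 0 0 0.3;-1.5 0 0 0 0 0 0;-1.5 0 0 0 0 0 0;-1.5 0 0 0 0 0 0;-1.5 0 -30 0 0 0 0;-1.5 0 -80 0 0 0 0;-40 0 -140 0 0 0 0;-90 0 -180 0 0 0 0;-90 0 -180 0 0 0 0")

```text
time_s: 18.45
eef_pos: [0.5362, -0.0765, 0.2063]
eef_rot: [0.004, 0.657, 0.754, 0.001]
wrist_force: [-0.1, -0.3, -0.0]
opening: 1.0
grasp_force: 0.0
```

```bash
python3 - <<'E'
from h import *
o=sensors.get_obs(); s=vision.camera("scene"); w=vision.camera("wrist"); t=vision.camera("top"); c=cam("wrist",o)
cv2.imwrite("pics/w5.png",w);cv2.imwrite("pics/s5.png",s);cv2.imwrite("pics/t5.png",t)
print(o["wrist_force"],o["eef_pos"])
m=mask(w,(105,120,40),(130,255,255)); print(blobs(m,200))
W=np.zeros((600,800,3),np.uint8); W[:480,:440]=cv2.resize(s[130:250,290:400],None,fx=4,fy=4,interpolation=2); W[:270,440:]=cv2.resize(w,(360,270))
W[300:570,440:]=cv2.resize(t,(360,270)); cv2.imwrite("pics/mix5.png",W)
E
```

```text
[-0.07442566 -0.3409015  -0.01700896] [ 0.53620463 -0.07654771  0.2062549 ]
[([289, 66, 61, 75, 4443], [319.2, 102.7]), ([0, 292, 160, 79, 6400], [70.1, 335.2])]
```

View pics/mix5.png

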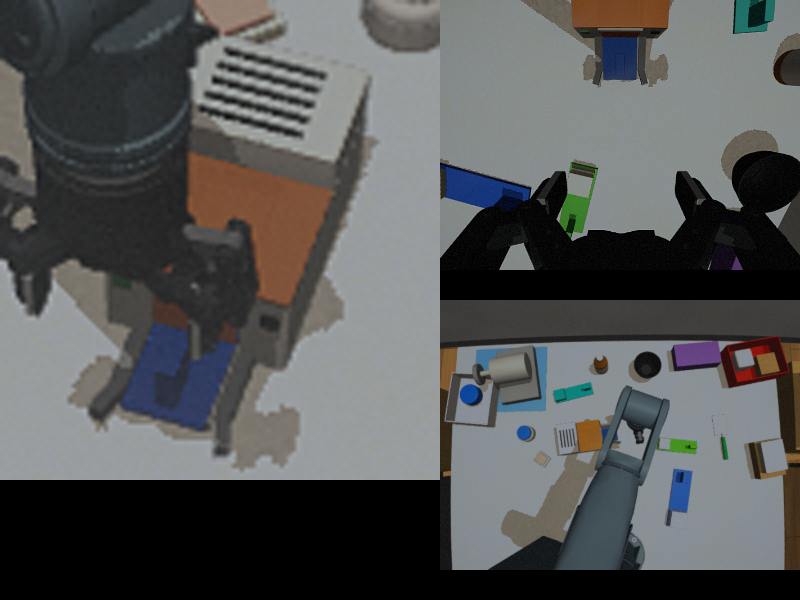

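The carrier lies flat and straight, the orange flap hangs shut over its base, and the bystanders look unmoved. The nose had about 6 mm of pad drag and then hit a solid stop at 21 N.

```bash
python3 -c "
from bench import ctrl
print(ctrl.hand_in())"
```

```text
the job is handed in; nothing more can be done
None
```

The blue carrier is in the curing box with the flap shut behind its model, the pad pushed to its solid stop and seated at about 21 N, and the job is handed in.

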